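# Start the float-drying cabinet

### The arm

A 6-joint arm with a two-finger parallel gripper is mounted at the origin on the work surface. World frame = base frame: x ahead of the robot, y to its left, z up, the work surface at z = 0. Lengths are in m, angles in rad, forces in N, time in s.
With the tool pointing down it reaches from about 0.3 to 0.775 m from the base axis. Payload 14.6 kg.
Tool frame: the origin (TCP) lies between the finger pads; the fingertips stand 22 mm ahead of it and the grasp point (between the pads) lies 3 mm ahead of it (ctrl.tip_reach is the distance from the TCP to the fingertips, in m); z points along the fingers, y is the direction in which the jaws open and shut (so a half turn about z gives the same grasp; the last joint's range is limited). The gripper opens to 94 mm and grips with 3 to 60 N. Pads are 16 mm wide; open, the fingers measure 119 mm over their backs; the gripper's body (75 mm by 177 mm) begins 78 mm behind the grasp point.
Start: joints at [-0.067, 0.3, 1.521, -0, 1.321, -0.067], TCP at [0.55, -0, 0.227] pointing down, gripper open.
Joint ranges: [-3.03, 3.03], [-0.79, 2.21], [0.23, 2.52], [-1.04, 4.18], [0, 3.07], [-2.55, 2.55]. Speed limits (rad/s): [2.22, 2.22, 2.57, 3.14, 3.14, 3.14].

### API

Orientations are given as [roll, pitch, yaw] about the fixed x, y, z axes, in that order (R = Rz(yaw) Ry(pitch) Rx(roll)).
In Python, from station import ctrl gives the robot as it stands. The module is installed in compiled form; this text tells all that it offers.
- The arm moves only by the shell command python3 -m creep 'ROWS' [OPENING] [FORCE]. ROWS is a JSON object of lists of equal length, an entry for each row: "xyz": the shift along the tool's x, y, z in mm, a list of three; "spin": the turn about the tool's z in rad. In form: {"xyz": [[tx, ty, tz], ...], "spin": [spin, ...]}. A call has 1 to 5 rows; each row shifts and turns the commanded pose from where the row before left it, along the tool's axes as they then stand; what a row does not reach is not made up. A row lasts 1/8 s, in which the tool goes at most 62.5 mm and 10.7 degrees, less where a joint would pass 70% of its speed; a pose out of reach is approached as far as the arm can. A call with a gripper value outside its range is refused whole. OPENING is the finger opening in mm, from 0 to 94, set as the call begins (- or left out, the last holds). The fingers move at their own pace and stop on an object; FORCE is the grip in N (left out, the last holds). Time passes only in rows, so rows that do not move let the fingers close. It gives the time, the measured TCP pose, the force and the opening at its end, in the units of the state.
- ctrl.get_obs(): the state, without advancing time (a new reading comes with each control period).
- ctrl.camera(name): name is "scene" or "side" or "wrist"; returns the picture (420x560x3 uint8, red, green, blue); there is no depth.
- ctrl.camera_model(name): a dict with "fx", "fy", "cx", "cy" (pixels), "R" (3x3) and "t" (3): a world point X has camera coordinates R X + t. Camera axes: x right, y down, z forward; pixel columns grow to the right and rows downward; lengths in m; the calibration is good to about 2 mm. A picture is of the moment at which its call begins: read the wrist's pose just before it. camera_model takes no time and is no camera call; for the wrist camera it gives the pose at the moment of the call.
- ctrl.hand_in(): hands the job in, once; it reports no verdict.
The state is a dict: "time_s": time; "qpos": joint angles; "joint_vel": joint speeds; "tau": joint torques, N m; "ee_pos": TCP position; "eef_rot": TCP orientation; "force": force on the tool from outside, world axes, zero at the start; "moment": the same for the moment, N m; "grip_width": finger opening in m.
Only numpy, scipy, OpenCV 4.12 (cv2) and the standard library are available. Lean on these libraries where they do the work, as an engineer would, in place of code of your own. Each camera call takes 0.05 s, during which the arm holds its last target.

### The job

Start the float dryer: push the open tray of freshly lacquered floats fully home, and turn the vent wheel clockwise until the pointer at the back of its rim stands at the one long mark of the scale behind it. Only when both are right, pull the sprung lamp knob under the hood straight out to its stop for a moment and let it go back to rest. Do not touch the wet floats or disturb the jar, the can and the wooden box standing by.

Things in the scene. Friction and masses are not known exactly. Their poses are not given: they have to be found in the camera images.
- cabinet: fixed grey float-drying cabinet, 280 mm deep (x), 360 wide (y), standing about a quarter turn round, its front to the robot's left. Origin at the centre of its underside on the table; x from its front (x = -140 mm) to its back, z up; offsets are in this frame. Its part y -180 to 50 mm, nearer the robot, is a flat deck 100 mm high with the vent wheel; the far part has the knob and a tower
- hood_edge (a point): middle of the lower front edge of the hood (x -105, z 243 mm). The hood (y 50 to 180 mm) juts from a tower 310 mm high (x -50 to 80) over the control panel, which rises from (x -140, z 100) to (x -50, z 175) mm and so faces up and to the cabinet's front, 40 degrees from straight up. Under it the knob is reached with the tool tilted in line with the knob
- tray (a joint): how far the tray stands out of the cabinet's front, m: 0 fully home, at most 0.09. It slides along the cabinet's x with about 2 N of friction and stays where it is left. Its front plate is 344 mm wide, 12 thick, z 14 to 86 mm, and lies against the cabinet's front when home
- tray_handle (a point): middle of the tray's steel bar handle, moves with the tray: a bar 12 mm thick and 140 mm long along the cabinet's y, 60 mm above the table, its centre line 22 mm in front of the front plate. Axes as the cabinet's; pushing along +x closes the tray
- floats: the freshly lacquered floats lying across the tray behind its front plate, 30 to 50 mm above the table, bare to the sky where the tray stands out; they move with the tray and must not be touched. Origin at that of the cabinet when the tray is home
- vent_wheel (a joint): turn of the vent wheel, rad, growing clockwise seen from above, 0 to 2.094 (stops); friction about 0.12 N m, it stays where it is left. At 0 the pointer stands 60 degrees to the left of the cabinet's +x direction; at 1.571 it stands at the long mark, 30 degrees to the right of it
- wheel_grip (a point): where to grip the vent wheel: on its vertical axis (cabinet x -65, y -75 mm), 45 mm above the deck, amid the upright web across the wheel. The web is 16 mm thick, 88 long, 16 to 58 mm above the deck; the round rim is 100 mm across, 15 to 27 mm above the deck. Turns with the wheel: x along the web towards the pointer, y across the web, z up
- pointer_tip (a point): tip of the wedge-shaped aluminium pointer on the vent wheel's rim, at its back, 69 mm from the wheel's axis and 12 mm above the deck
- long_mark (a point): inner end of the long mark on the deck, 71 mm from the wheel's axis: the only mark 30 mm long and 6 mm wide; the eight others, every 15 degrees behind the wheel, are 10 mm long and 2 mm wide
- lamp_knob (a joint): how far the lamp knob is pulled out, m: 0 at rest, 0.014 at its stop. A spring draws it back: about 4 N at rest, 10 N at the stop
- knob_grip (a point): centre of the lamp knob's round ivory-white head, on its axis, 44 mm out from the panel; moves with the knob. Head 50 mm across, 30 to 60 mm out from the panel; stem 24 mm across; bezel at its foot 62 mm across, 7 high. z is the axis along which it is pulled (up and to the cabinet's front, 40 degrees from vertical), y the cabinet's y: grip it across y, under the hood
- jar: amber lacquer jar with a lid, 70 mm across, 90 high, origin at the centre of its underside; a bystander
- can: aluminium thinner can, 72 mm across, 150 high, origin at the centre of its underside; a bystander
- floatbox: shut wooden box, 150 by 60 by 34 mm, origin at the centre of its underside; a bystander

How it is judged:
By the outcome, as a careful person would: the job done as asked, in the order asked, and still so for the second after the job is handed in, with the robot touching nothing.
It also fails if it takes over 64 s, if anything falls off the work surface, if the arm or the gripper's body presses on something with over 40 N, if the wrist force passes 120 N, or if a joint passes its speed limit or range.

## Working session

There is one attempt and no reset: what is moved stays moved. The work goes in short steps, Python scripts to look and compute and a shell command to move; the robot and the scene stay as the last step left them, time stands still between calls to the robot, and variables do not carry over. Pictures are saved under pics/ and viewed, and the job is handed in when it is done.

```bash
mkdir -p pics; ls; python3 - <<'E'
from station import ctrl
import cv2,numpy as np
np.set_printoptions(precision=4,suppress=True)
print(ctrl.get_obs(), ctrl.tip_reach)
for n in ("scene","side","wrist"):
    m=ctrl.camera_model(n); print(n,m)
    cv2.imwrite(f"pics/{n}0.png",ctrl.camera(n)[:,:,::-1])
E
```

```text
pics
{'time_s': 0.0, 'qpos': array([-0.0665,  0.3004,  1.5216,  0.    ,  1.3207, -0.0666]), 'joint_vel': array([ 0.0013,  0.0003,  0.0009, -0.0001,  0.0005, -0.0013]), 'tau': array([ -0.0015, -53.1806, -35.2736,   0.0708,   0.0244,  -0.    ]), 'ee_pos': array([0.5498, 0.    , 0.2269]), 'eef_rot': array([-3.1405, -0.0001,  1.5708]), 'force': array([-0.0396,  0.0027, -0.4756]), 'moment': array([-0.0366,  0.0073,  0.0453]), 'grip_width': 0.0940701256077018} 0.022
scene {'fx': 415.9352989071775, 'fy': 415.9352989071775, 'cx': 275.58363581473424, 'cy': 207.59316223962932, 'R': array([[-0.722 ,  0.6919, -0.0027],
       [ 0.4032,  0.4175, -0.8143],
       [-0.5622, -0.589 , -0.5805]]), 't': array([ 0.4122, -0.1373,  1.5799])}
side {'fx': 438.10088346399596, 'fy': 438.10088346399596, 'cx': 272.2051050195141, 'cy': 198.47431158418593, 'R': array([[ 0.9975, -0.0688, -0.014 ],
       [-0.0514, -0.5798, -0.8131],
       [ 0.0478,  0.8119, -0.5819]]), 't': array([-0.5761,  0.1708,  1.1129])}
wrist {'fx': 373.84833870329226, 'fy': 373.84833870329226, 'cx': 278.76921469877414, 'cy': 210.97410657754213, 'R': array([[ 1.    , -0.0005,  0.    ],
       [-0.0005, -0.9571,  0.2899],
       [-0.0001, -0.2899, -0.9571]]), 't': array([-0.5507, -0.0309,  0.3924])}
```

View pics/scene0.png

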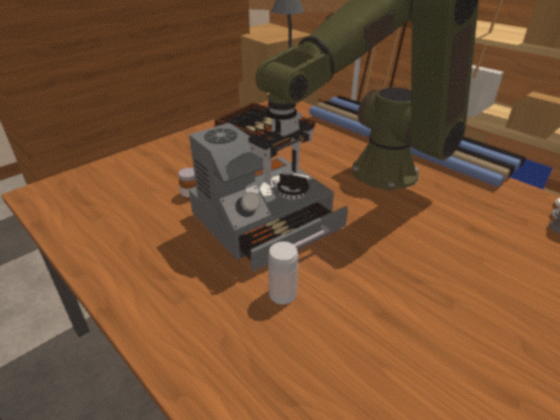

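View pics/side0.png

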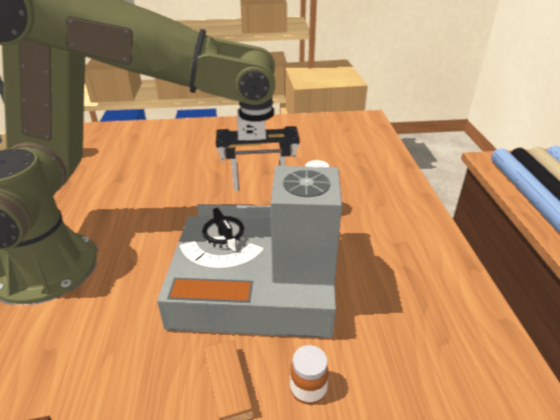

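View pics/wrist0.png

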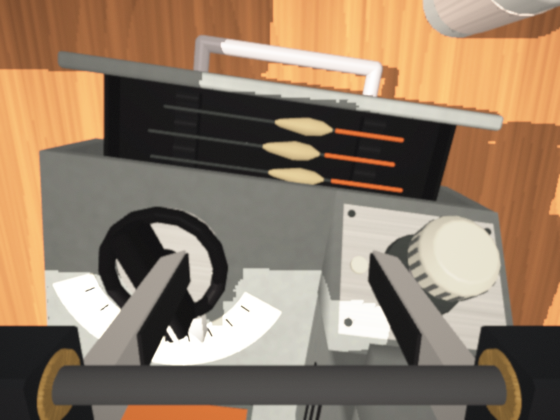

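The wrist view shows the tray standing out with the floats bare, the wheel at (163,265), the knob at (455,258), and the can at the top right (490,10). The side view shows the pointer near (232,245), the jar at (309,372), and the box at (230,380). I'll zoom in on these.

```bash
python3 - <<'E'
import cv2
a=cv2.imread('pics/side0.png');cv2.imwrite('pics/side0z.png',cv2.resize(a[160:340,150:350],None,fx=4,fy=3.3333,interpolation=cv2.INTER_CUBIC))
a=cv2.imread('pics/wrist0.png');cv2.imwrite('pics/wrist0z.png',cv2.resize(a[0:360],(800,514),interpolation=cv2.INTER_CUBIC))
a=cv2.imread('pics/scene0.png');cv2.imwrite('pics/scene0z.png',cv2.resize(a[110:310,170:370],None,fx=3,fy=3,interpolation=cv2.INTER_CUBIC))
E
```

```text
(no output)
```

View pics/side0z.png

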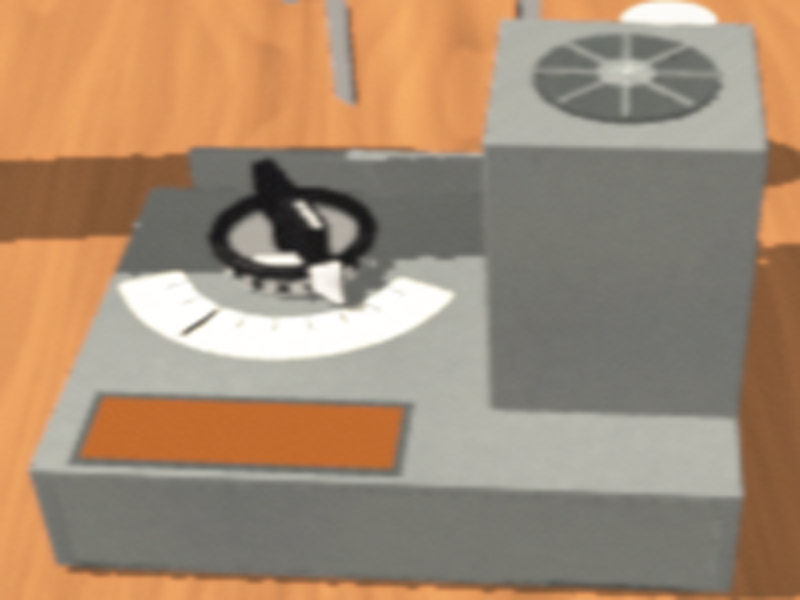

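View pics/wrist0z.png

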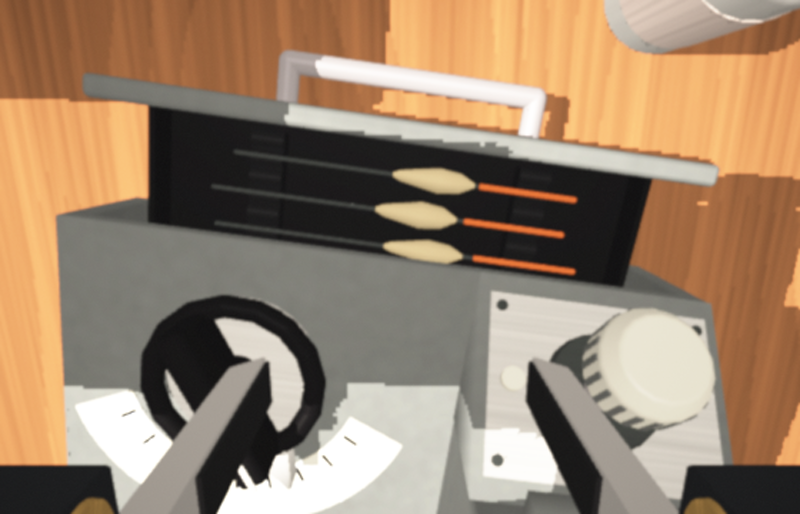

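View pics/scene0z.png

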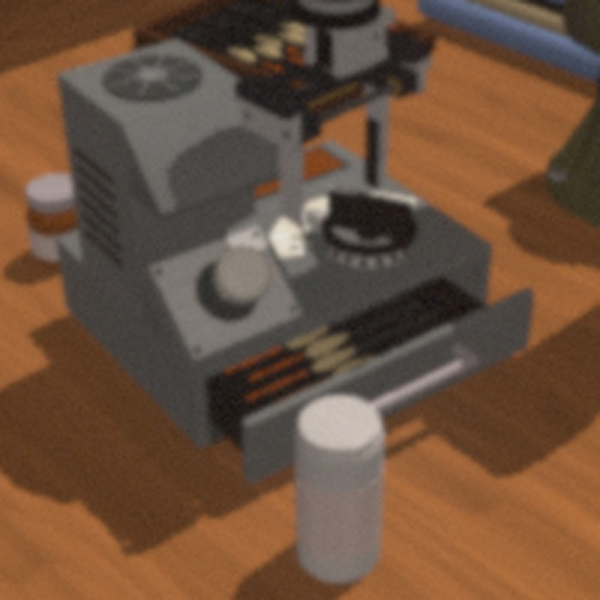

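```bash
cat > h.py <<'E'
import numpy as np,cv2
from station import ctrl
np.set_printoptions(precision=4,suppress=True)
def ray(n,px,z,m=None):
    m=m or ctrl.camera_model(n)
    d=m['R'].T@np.array([(px[0]-m['cx'])/m['fx'],(px[1]-m['cy'])/m['fy'],1])
    o=-m['R'].T@m['t']; return o+d*(z-o[2])/d[2]
def proj(n,X,m=None):
    m=m or ctrl.camera_model(n); c=m['R']@np.asarray(X)+m['t']
    return np.array([m['fx']*c[0]/c[2]+m['cx'],m['fy']*c[1]/c[2]+m['cy']])
E
python3 - <<'E'
from h import *
S=lambda x,y:(150+x/4,160+y/3.3333)
W=lambda x,y:(x*.7,y*.7)
for nm,c,p,z in [("backL(-x,y-180)","side",S(35,470),.1),("backR y180","side",S(742,495),.1),("frontL","side",S(152,188),.1),
 ("frontL","wrist",W(57,217),.1),("front y50","wrist",W(480,268),.1),("wheel rim","wrist",W(232,380),.127),("wheelrim","side",S(293,232),.124),
 ("longmark in","side",S(213,312),.1),("ptr","side",S(343,303),.112),("plateL","wrist",W(85,73),.086),("plateR","wrist",W(717,165),.086),
 ("plateRin","wrist",W(717,185),.086),
 ("handL","wrist",W(288,58),.066),("handR","wrist",W(542,98),.066),("towertop backL","side",S(485,147),.31),("towertop backR","side",S(766,150),.31),
 ("knob top","wrist",W(660,366),.175),("jar lid","side",(309,358),.09),
 ("box a","side",(205,347),.034),("box b","side",(238,343),.034),("box c","side",(252,409),.034)]:
    print(nm,c,ray(c,p,z)[:2])
E
```

```text
backL(-x,y-180) side [ 0.3338 -0.2316]
backR y180 side [ 0.6844 -0.2792]
frontL side [0.3685 0.0435]
frontL wrist [0.3695 0.0446]
front y50 wrist [0.5954 0.0167]
wheel rim wrist [ 0.463  -0.0375]
wheelrim side [ 0.4612 -0.0459]
longmark in side [ 0.4152 -0.0984]
ptr side [ 0.4896 -0.1088]
plateL wrist [0.3888 0.1169]
plateR wrist [0.7236 0.0706]
plateRin wrist [0.7255 0.0599]
handL wrist [0.4904 0.1267]
handR wrist [0.6311 0.1061]
towertop backL side [ 0.5658 -0.2079]
towertop backR side [ 0.6912 -0.2217]
knob top wrist [ 0.6621 -0.0084]
jar lid side [ 0.6187 -0.3783]
box a side [ 0.4236 -0.2995]
box b side [ 0.489  -0.2953]
box c side [ 0.5127 -0.4333]
```

```bash
python3 - <<'E'
from h import *
A=np.array([[140,-180],[140,180],[-140,-180],[-140,-180],[-140,50],[80,50],[80,180]])/1e3
B=np.array([[.3338,-.2316],[.6844,-.2792],[.3685,.0435],[.3695,.0446],[.5954,.0167],[.5658,-.2079],[.6912,-.2217]])
a=A-A.mean(0);b=B-B.mean(0)
th=np.arctan2((a[:,0]*b[:,1]-a[:,1]*b[:,0]).sum(),(a*b).sum())
R=np.array([[np.cos(th),-np.sin(th)],[np.sin(th),np.cos(th)]])
t=B.mean(0)-R@A.mean(0)
print(th,np.degrees(th),t); print((A@R.T+t-B)*1e3)
c=lambda x,y:R@np.array([x,y])/1e3+t
print("wheel",c(-65,-75),"long",c(-65+71*np.cos(np.pi/6),-75-71*.5), "plate front corners at 0", c(-152,-172))
pts=[("wheel",(-65,-75,124)),("long",(-65+71*np.cos(np.pi/6),-75-71*.5,100)),("knob@0",(-95-np.sin(np.radians(40))*44,115,137.5+44*np.cos(np.radians(40)))),("hood",(-105,115,243))]
for n,p in pts:
    X=np.r_[c(*p[:2]),p[2]/1e3]; print(n,X,"wrist",proj("wrist",X),"wz",proj("wrist",X)/.7,"side",proj("side",X),"scene",proj("scene",X))
for n,w in [("plateL",(.3888,.1169)),("plateR",(.7236,.0706)),("handL",(.4904,.1267)),("handR",(.6311,.1061)),("ptr",(.4896,-.1088)),("whe",(.4612,-.0459)),("lm",(.4152,-.0984)),("box",(.489,-.295))]:
    print(n,(R.T@(np.array(w)-t))*1e3)
np.save('cab.npy',np.r_[th,t])
E
```

```text
-1.7070767322556069 -97.80829206323031 [ 0.5272 -0.1181]
[[-3.9263 -0.7408]
 [ 2.1359 -2.05  ]
 [-0.5858  1.5631]
 [-1.5858  0.4631]
 [ 0.3817 -2.8845]
 [ 0.0928  3.7553]
 [ 3.4874 -0.1063]]
wheel [ 0.4618 -0.0435] long [ 0.4182 -0.0996] plate front corners at 0 [0.3775 0.0559]
wheel [ 0.4618 -0.0435  0.124 ] wrist [162.6304 271.5439] wz [232.3291 387.9199] side [223.4889 228.9325] scene [291.3772 184.6532]
long [ 0.4182 -0.0996  0.1   ] wrist [126.6738 317.9336] wz [180.9625 454.1909] side [204.5491 253.8889] scene [288.2749 179.2458]
knob@0 [ 0.6579 -0.0116  0.1712] wrist [451.5997 258.3825] wz [645.1425 369.1179] side [305.447  200.3616] scene [249.0468 201.5382]
hood [ 0.6554 -0.0297  0.243 ] wrist [511.2548 360.9258] wz [730.3641 515.6083] side [306.3684 179.0975] scene [244.1427 175.7451]
plateL [-214.0084 -169.0676]
plateR [-213.6232  168.9185]
handL [-237.5208  -69.741 ]
handR [-236.2271   72.4531]
ptr [ -4.0956 -38.5388]
whe [-62.554 -75.221]
lm [  -4.2912 -113.6619]
box [180.4595 -13.8363]
```

```bash
cat >> h.py <<'E'
th,tx,ty=np.load('cab.npy'); Rc=np.array([[np.cos(th),-np.sin(th)],[np.sin(th),np.cos(th)]])
def c2w(x,y): return Rc@np.array([x,y])/1e3+[tx,ty]
def w2c(w): return Rc.T@(np.asarray(w)[:2]-[tx,ty])*1e3
E
python3 - <<'E'
from h import *
for p,z in [((283,252),.15),((283,294),0.0)]:
    w=ray("scene",p,z); print(w, w2c(w))
print("tcp",w2c([.5498,0]))
for n,p,z in [("jar",(309,358),.09),("boxb",(238,343),.034)]:
    print(n,w2c(ray("side",p,z)))
E
```

```text
[0.718  0.1794 0.15  ] [-320.6864  148.5939]
[0.7127 0.1757 0.    ] [-316.2821  143.8747]
tcp [-120.0655    6.3216]
jar [245.3477 125.9341]
boxb [180.7889 -13.7457]
```

```bash
python3 -m creep '{"xyz": [[45,-25,0],[0,0,0],[50,-5,0],[50,-5,0],[0,0,0]], "spin": [0,0.136,0,0,0]}' 20; python3 - <<'E'
from h import *
o=ctrl.get_obs(); print(o['time_s'],o['ee_pos'],w2c(o['ee_pos']),o['eef_rot'],o['force'])
E
```

```text
time_s: 0.78
ee_pos: [0.5282, 0.1479, 0.227]
eef_rot: [-3.141, -0.0, 1.438]
force: [-0.1, -0.0, -0.2]
grip_width: 0.0472
0.775 [0.5282 0.1479 0.227 ] [-263.6933  -35.1294] [-3.1409 -0.      1.4382] [-0.059  -0.0453 -0.2131]
```

```bash
python3 -m creep '{"xyz": [[5,2,50],[0,3,45],[0,0,0]], "spin": [0,0,0]}'; python3 - <<'E'
from h import *
o=ctrl.get_obs(); print(w2c(o['ee_pos']),o['ee_pos'])
cv2.imwrite('pics/w1.png',ctrl.camera('wrist')[:,:,::-1])
E
```

```text
time_s: 1.15
ee_pos: [0.5329, 0.1486, 0.1299]
eef_rot: [-3.136, 0.002, 1.434]
force: [0.2, -0.4, 0.2]
grip_width: 0.0207
[-265.0266  -30.578 ] [0.5329 0.1486 0.1299]
```

View pics/w1.png

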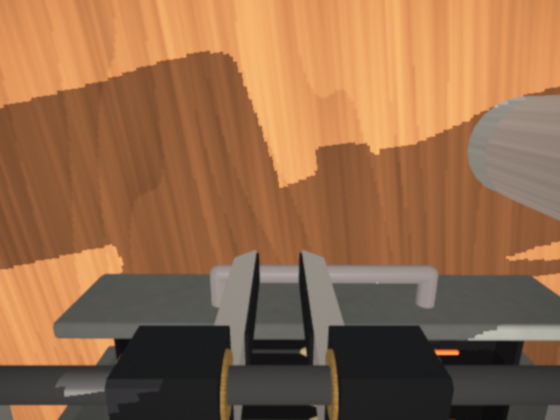

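```bash
python3 - <<'E'
from h import *
for p in [(330,266),(330,283)]: print(w2c(ray('wrist',p,.062)))
for p in [(60,322),(520,322),(110,275)]: print(w2c(ray('wrist',p,.086)))
o=ctrl.get_obs()['ee_pos'];print(proj('wrist',[o[0],o[1],o[2]-.022]))
E
```

```text
[-242.0406    5.6315]
[-229.4565    6.1209]
[-215.064  -165.6742]
[-214.9348  122.5209]
[-247.522  -130.0305]
[276.8426 264.908 ]
```

```bash
python3 -m creep '{"xyz": [[0,0,35],[0,0,28],[0,0,0],[-12,0,0],[0,0,0]], "spin": [0,0,0,0,0]}';python3 -m creep '{"xyz": [[-10,0,0],[-12,0,0],[-12,0,0],[-12,0,0],[-8,0,0]], "spin": [0,0,0,0,0]}'; python3 - <<'E'
from h import *
o=ctrl.get_obs(); print(w2c(o['ee_pos']),o['ee_pos'],o['force'])
E
```

```text
time_s: 1.82
ee_pos: [0.5334, 0.137, 0.0713]
eef_rot: [3.139, -0.001, 1.434]
force: [-0.7, 0.1, 0.1]
grip_width: 0.0202
time_s: 2.45
ee_pos: [0.5252, 0.0834, 0.0694]
eef_rot: [-3.141, 0.0, 1.434]
force: [-0.4, 3.5, 0.8]
grip_width: 0.0198
[-199.3542  -29.4028] [0.5252 0.0834 0.0694] [-0.4009  3.5142  0.7513]
```

Contact is made at about 3 N. Next I'll go the last ~12 mm slowly until the tray stops.

```bash
python3 -m creep '{"xyz": [[-5,0,0],[-3,0,0],[-2,0,0],[0,0,0]], "spin": [0,0,0,0]}'; python3 - <<'E'
from h import *
o=ctrl.get_obs(); print(w2c(o['ee_pos']),o['ee_pos'],o['force'])
E
python3 -m creep '{"xyz": [[-2,0,0],[-1,0,0],[0,0,0]], "spin": [0,0,0]}'; python3 - <<'E'
from h import *
o=ctrl.get_obs(); print(w2c(o['ee_pos']),o['ee_pos'],o['force'])
E
```

```text
time_s: 2.95
ee_pos: [0.5241, 0.0755, 0.0694]
eef_rot: [3.141, -0.002, 1.435]
force: [2.1, 11.2, -0.4]
grip_width: 0.0198
[-191.3852  -29.42  ] [0.5241 0.0755 0.0694] [ 2.0998 11.1536 -0.3847]
time_s: 3.32
ee_pos: [0.524, 0.0751, 0.0695]
eef_rot: [3.141, -0.006, 1.435]
force: [5.0, 32.0, -3.3]
grip_width: 0.0199
[-190.9475  -29.4395] [0.524  0.0751 0.0695] [ 4.9993 32.0149 -3.2729]
```

```bash
python3 -m creep '{"xyz": [[20,0,0],[20,0,0],[0,-20,-60],[-20,-20,-60],[-50,-6,-50]], "spin": [0,0,0,0,0]}'; python3 -m creep '{"xyz": [[-55,0,-20],[0,0,0]], "spin": [0,0,0]}' 60 2>&1 | tail -1;  python3 -m creep '{"xyz": [[-55,0,-20],[0,0,0]], "spin": [0,0]}' 60; python3 - <<'E'
from h import *
o=ctrl.get_obs(); print(w2c(o['ee_pos']),o['ee_pos'],o['force'])
cv2.imwrite('pics/w2.png',ctrl.camera('wrist')[:,:,::-1])
cv2.imwrite('pics/s2.png',cv2.resize(ctrl.camera('side')[:,:,::-1][160:340,150:350],None,fx=4,fy=3.3333,interpolation=cv2.INTER_CUBIC))
E
```

```text
time_s: 3.95
ee_pos: [0.4763, 0.0555, 0.2315]
eef_rot: [3.14, 0.0, 1.438]
force: [0.9, -1.3, 0.0]
grip_width: 0.02
invalid input
time_s: 4.2
ee_pos: [0.4697, -0.0018, 0.251]
eef_rot: [3.139, 0.0, 1.431]
force: [0.2, -0.2, -0.5]
grip_width: 0.0366
[-107.3676  -72.7745] [ 0.4697 -0.0018  0.251 ] [ 0.22   -0.2012 -0.5096]
```

View pics/w2.png

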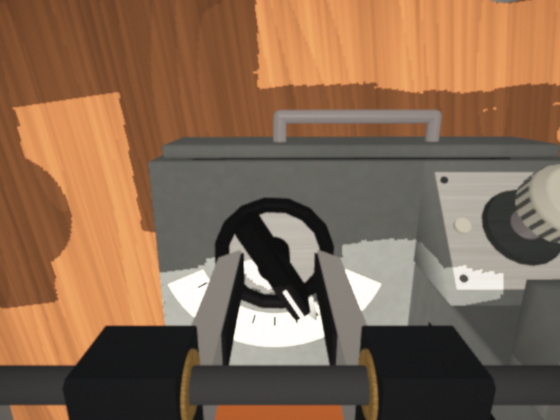

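View pics/s2.png

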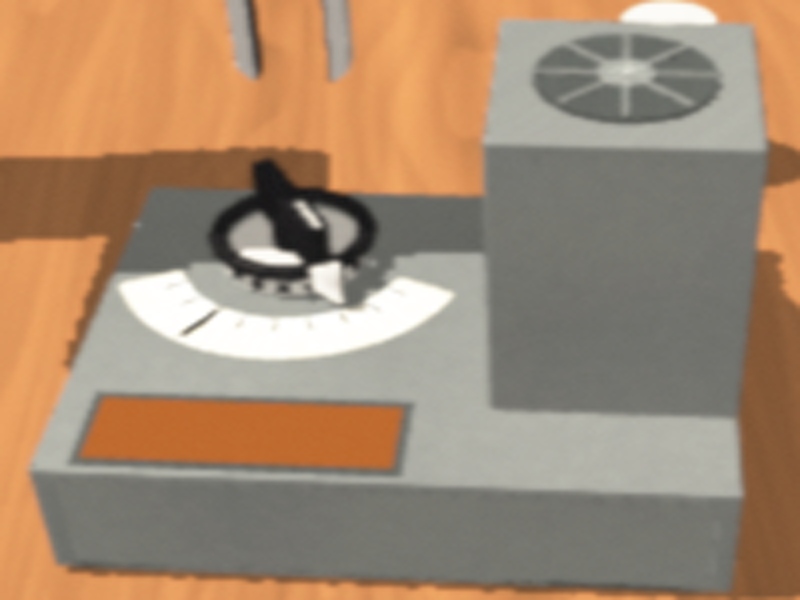

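```bash
python3 - <<'E'
from h import *
print("rim",w2c(ray('wrist',(274,252.5),.125)), "edges",w2c(ray('wrist',(215,252),.125)),w2c(ray('wrist',(333,252),.125)))
a=w2c(ray('wrist',(246,217),.158));b=w2c(ray('wrist',(300,315),.158));print("web",a,b,(a+b)/2,np.degrees(np.arctan2(*(b-a)[::-1])))
print("front edge",w2c(ray('wrist',(152,160),.1)),w2c(ray('wrist',(415,160),.1)),"plate top",w2c(ray('wrist',(300,137),.086)),"bar",w2c(ray('wrist',(350,116),.06)))
E
python3 -c "
import cv2;a=cv2.imread('pics/w2.png');cv2.imwrite('pics/w2z.png',cv2.resize(a[180:340,150:400],None,fx=3.2,fy=3.2,interpolation=cv2.INTER_CUBIC))"
```

```text
rim [-73.0036 -76.098 ] edges [ -73.5123 -124.1236] [-73.3753 -28.0565]
web [-113.9682  -95.0707] [-35.8312 -56.1679] [-74.8997 -75.6193] 26.46779241219871
front edge [-144.7266 -176.417 ] [-144.4586   40.0267] plate top [-161.8478  -54.1366] bar [-177.8403   -7.967 ]
```

View pics/w2z.png

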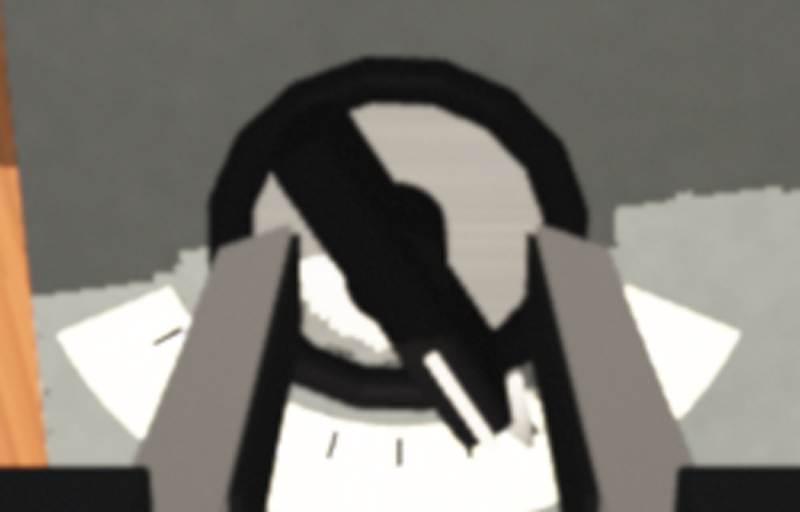

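```bash
python3 - <<'E'
from h import *
o=ctrl.get_obs(); print(w2c(o['ee_pos']),o['ee_pos'],o['joint_vel'])
m=ctrl.camera_model('wrist'); im=ctrl.camera('wrist')[:,:,::-1]; cv2.imwrite('pics/w3.png',im)
g=im.max(axis=2); b=(g<45).astype(np.uint8); b[320:]=0
n,l,s,c=cv2.connectedComponentsWithStats(b); 
for i in range(1,n):
    if s[i,4]>300: print(s[i],c[i])
cv2.imwrite('pics/w3z.png',cv2.resize(im[150:340,130:400],None,fx=2.9,fy=2.9,interpolation=cv2.INTER_CUBIC))
E
```

```text
[-109.6671  -73.2822] [0.4695 0.0005 0.249 ] [ 0.0273  0.0174  0.0072  0.0009 -0.0007 -0.0004]
[ 215  202  129  118 7023] [274.5976 261.768 ]
```

View pics/w3z.png

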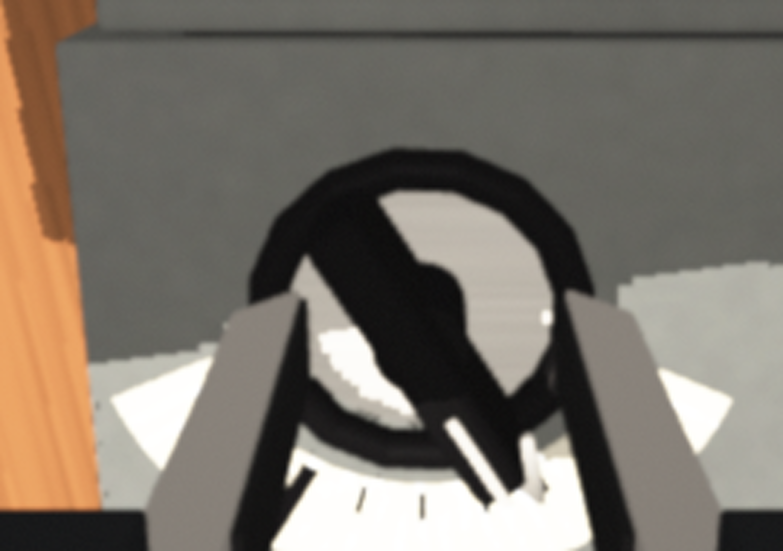

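```bash
python3 - <<'E'
from h import *
o=ctrl.get_obs(); print(w2c(o['ee_pos']),o['ee_pos'],o['joint_vel'][:2])
print("rim",w2c(ray('wrist',(275.3,256.5),.125)))
Z=lambda x,y:(130+x/2.9,150+y/2.9)
print("front edge",w2c(ray('wrist',Z(62,40),.1)),w2c(ray('wrist',Z(700,40),.1)))
# web top edges parallel sides
for p,q in [((312,262),(478,500)),((385,205),(508,385))]:
    a=w2c(ray('wrist',Z(*p),.158));b=w2c(ray('wrist',Z(*q),.158));print(a,b,np.degrees(np.arctan2(*(b-a)[::-1])))
print("long",w2c(ray('wrist',Z(307,472),.1)))
print("ptr white line",w2c(ray('wrist',Z(450,422),.158)),w2c(ray('wrist',Z(498,498),.158)))
E
```

```text
[-110.1866  -73.4105] [0.4695 0.001  0.2487] [0.0144 0.0093]
rim [-70.1327 -75.2184]
front edge [-142.0149 -177.4137] [-142.0279    3.951 ]
[ -97.1374 -101.6551] [-30.1492 -60.1353] 31.790950198613093
[-111.8506  -83.583 ] [-63.7011 -52.9347] 32.477652572681116
long [  -2.1713 -112.4102]
ptr white line [-53.1574 -67.6143] [-30.7535 -54.8865]
```

```bash
python3 -m creep '{"xyz": [[-44,-1.5,0],[0,0,0],[0,0,0],[0,0,0],[0,0,0]], "spin": [0,-0.185,-0.185,-0.185,0]}' 44;  python3 -m creep '{"xyz": [[0,0,0],[0,0,0]], "spin": [0,0]}'; python3 - <<'E'
from h import *
o=ctrl.get_obs(); print(w2c(o['ee_pos']),o['ee_pos'],np.degrees(o['eef_rot'][2]-np.pi-th),o['joint_vel'][:2],o['qpos'])
cv2.imwrite('pics/w4.png',ctrl.camera('wrist')[:,:,::-1])
E
```

```text
time_s: 4.97
ee_pos: [0.4622, -0.042, 0.2486]
eef_rot: [-3.14, -0.001, 1.99]
force: [0.7, -0.0, -0.1]
grip_width: 0.0437
time_s: 5.22
ee_pos: [0.4621, -0.0429, 0.2491]
eef_rot: [-3.141, -0.0, 1.988]
force: [0.9, -0.0, 0.8]
grip_width: 0.0441
[-65.67   -74.7424] [ 0.4621 -0.0429  0.2491] 31.69936933890843 [-0.0052 -0.0023] [-0.1715  0.0891  1.7214 -0.      1.3315 -0.5884]
```

View pics/w4.png

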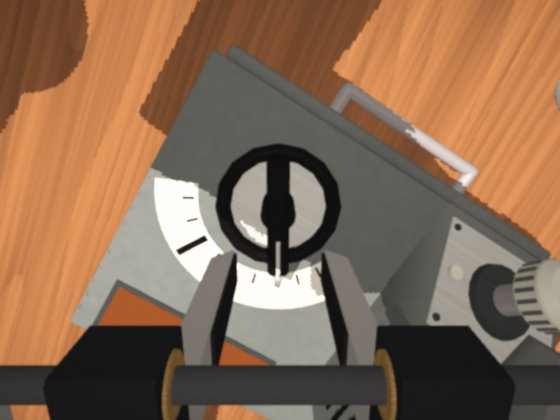

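```bash
python3 - <<'E'
from h import *
for p in [(278,150),(278,272)]:
    print(w2c(ray('wrist',p,.158)))
print(w2c(ray('wrist',(278,203),.127)), "tcp",w2c(ctrl.get_obs()['ee_pos']))
m=ctrl.camera_model('wrist'); im=cv2.imread('pics/w4.png')
cv2.imwrite('pics/w4z.png',cv2.resize(im[130:300,130:380],None,fx=3.2,fy=3.2,interpolation=cv2.INTER_CUBIC))
def ang(p,z):
    v=w2c(ray('wrist',p,z))-[-66,-75]; return v,np.degrees(np.arctan2(v[1],v[0]))
print("lm",ang((207,238),.1),"lm outer",ang((178,250),.1),"ptr",ang((278,285),.112))
E
```

```text
[-108.4045 -101.287 ]
[-32.7621 -54.6439]
[-69.9579 -77.6276] tcp [-65.5829 -74.7314]
lm (array([ 62.2988, -34.9297]), np.float64(-29.278527396065087)) lm outer (array([ 85.7698, -51.3506]), np.float64(-30.909035390931365)) ptr (array([63.1505, 38.73  ]), np.float64(31.52062966559201))
```

View pics/w4z.png

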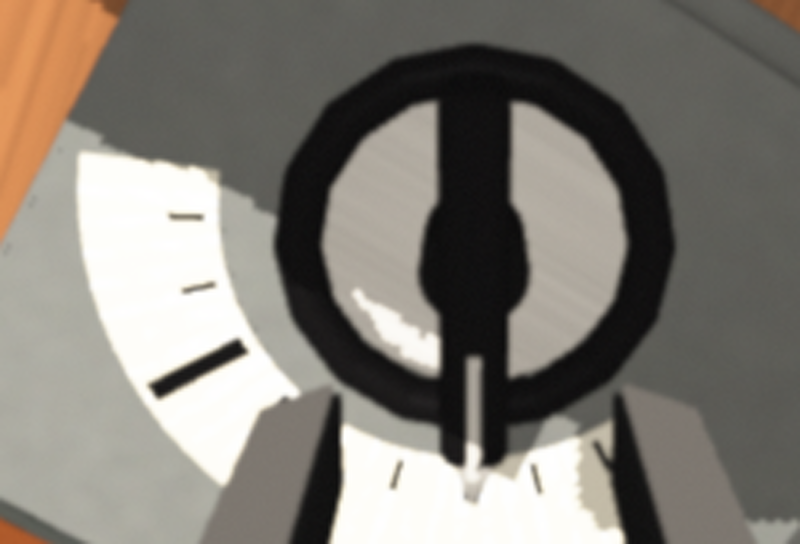

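```bash
python3 -m creep '{"xyz": [[0,0,45],[0,0,40],[0,0,11],[0,0,0]], "spin": [0,0,0,0]}' 44;  python3 - <<'E'
from h import *
o=ctrl.get_obs(); print(w2c(o['ee_pos']),o['ee_pos'],np.degrees(o['eef_rot'][2]-np.pi-th))
cv2.imwrite('pics/w5.png',ctrl.camera('wrist')[:,:,::-1])
cv2.imwrite('pics/s5.png',cv2.resize(ctrl.camera('side')[:,:,::-1][160:340,150:350],None,fx=4,fy=3.3333,interpolation=cv2.INTER_CUBIC))
E
```

```text
time_s: 5.78
ee_pos: [0.4623, -0.0432, 0.1538]
eef_rot: [-3.141, -0.0, 1.989]
force: [0.0, -0.2, 0.5]
grip_width: 0.0443
[-65.4007 -74.5139] [ 0.4623 -0.0432  0.1538] 31.78713833615865
```

View pics/w5.png

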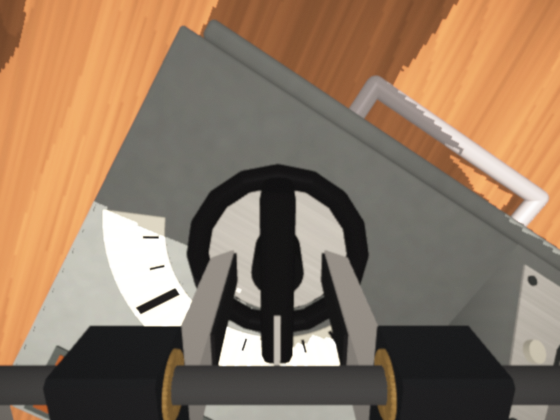

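View pics/s5.png

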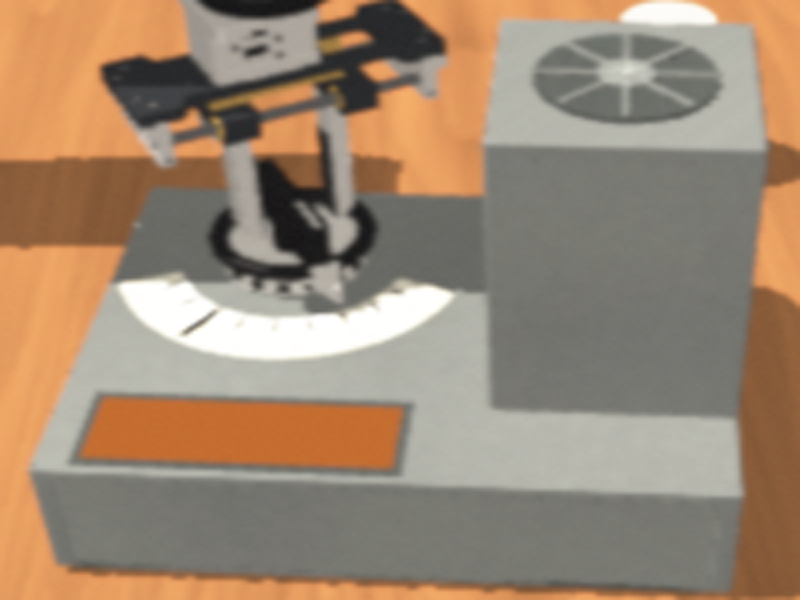

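```bash
python3 -m creep '{"xyz": [[0,0,0],[0,0,0],[0,0,0],[0,0,0],[0,0,0]], "spin": [0,0,0,0,0]}' 6 30
```

```text
time_s: 6.5
ee_pos: [0.4616, -0.0435, 0.1538]
eef_rot: [-3.14, 0.0, 1.99]
force: [-6.8, -3.1, 7.1]
grip_width: 0.0254
```

```bash
python3 -m creep '{"xyz": [[0,0,0],[0,0,0]], "spin": [0,0]}' ; python3 - <<'E'
from h import *
cv2.imwrite('pics/w6.png',cv2.resize(ctrl.camera('wrist')[:,:,::-1][130:380,150:410],None,fx=2.4,fy=2.4,interpolation=cv2.INTER_CUBIC))
cv2.imwrite('pics/s6.png',cv2.resize(ctrl.camera('side')[:,:,::-1][160:280,180:280],None,fx=5,fy=5,interpolation=cv2.INTER_CUBIC))
E
```

```text
time_s: 6.75
ee_pos: [0.4616, -0.0435, 0.1539]
eef_rot: [-3.14, 0.0, 1.99]
force: [-7.1, -1.9, 7.3]
grip_width: 0.0256
```

View pics/w6.png

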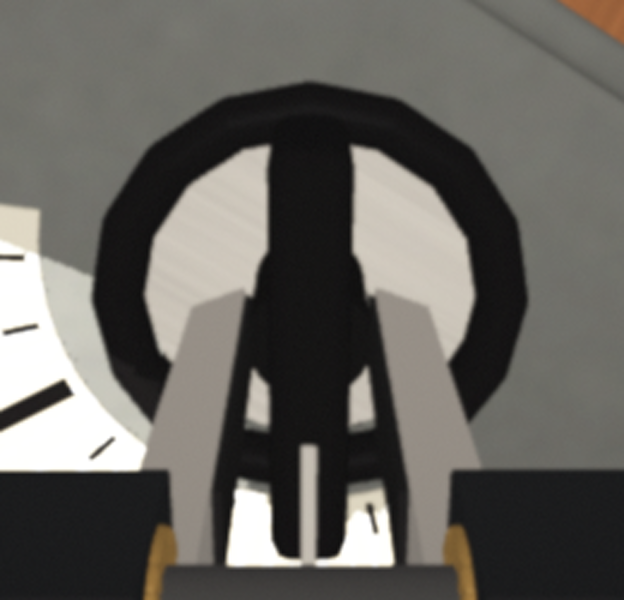

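View pics/s6.png

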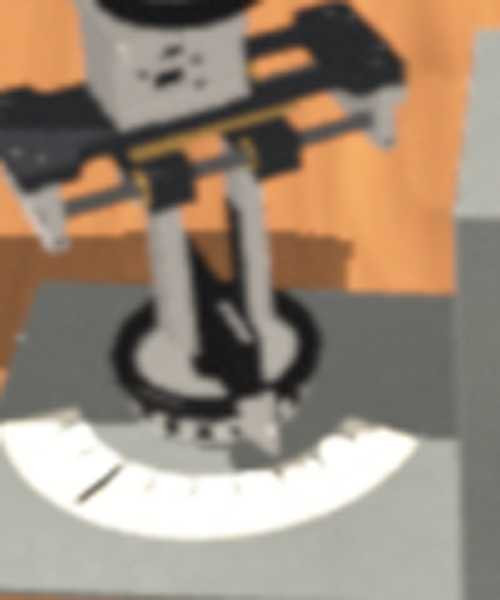

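The fingertips closed on the round hub, at 25.5 mm instead of the web's 16 mm. I'll open, go up 8 mm and grip again.

```bash
python3 -m creep '{"xyz": [[0,0,0],[0,0,0],[0,0,-8],[0,0,0]], "spin": [0,0,0,0]}' 44;python3 -m creep '{"xyz": [[0,0,0],[0,0,0],[0,0,0],[0,0,0],[0,0,0]], "spin": [0,0,0,0,0]}' 6 30
```

```text
time_s: 7.35
ee_pos: [0.4624, -0.0432, 0.1621]
eef_rot: [3.14, 0.001, 1.99]
force: [-0.8, -0.5, -0.8]
grip_width: 0.044
time_s: 7.98
ee_pos: [0.4616, -0.0433, 0.1611]
eef_rot: [-3.14, -0.0, 1.99]
force: [-4.7, -1.9, 2.7]
grip_width: 0.0243
```

```bash
python3 -m creep '{"xyz": [[0,0,0],[0,0,0],[0,0,0]], "spin": [0,0,0]}'; python3 - <<'E'
from h import *
cv2.imwrite('pics/w7.png',cv2.resize(ctrl.camera('wrist')[:,:,::-1][130:380,150:410],None,fx=2.4,fy=2.4,interpolation=cv2.INTER_CUBIC))
E
```

```text
time_s: 8.35
ee_pos: [0.4616, -0.0433, 0.1611]
eef_rot: [-3.14, -0.0, 1.99]
force: [-4.7, -2.0, 2.6]
grip_width: 0.0243
```

View pics/w7.png

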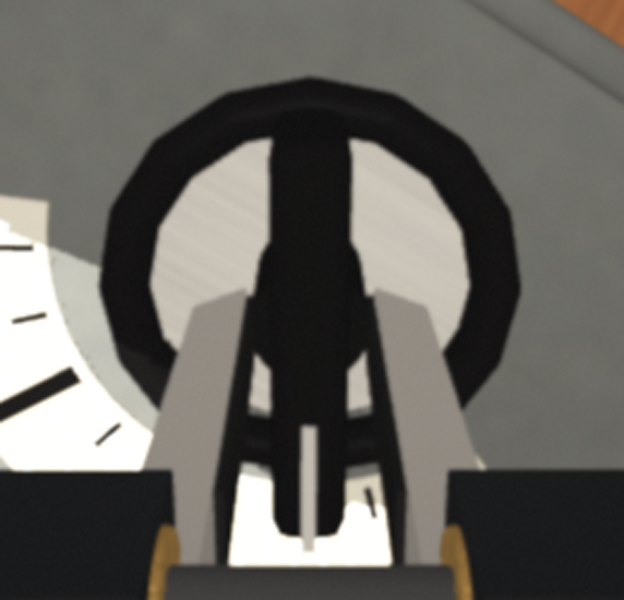

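```bash
python3 -m creep '{"xyz": [[0,0,0],[0,0,0],[0,0,0],[0,0,0],[0,0,0]], "spin": [0,0.12,0.12,0.12,0]}' 6 45; python3 - <<'E'
from h import *
o=ctrl.get_obs(); print(w2c(o['ee_pos']),o['ee_pos'],np.degrees(o['eef_rot'][2]-np.pi-th),o['moment'])
cv2.imwrite('pics/w8.png',cv2.resize(ctrl.camera('wrist')[:,:,::-1][130:380,150:410],None,fx=2.4,fy=2.4,interpolation=cv2.INTER_CUBIC))
E
```

```text
time_s: 9.02
ee_pos: [0.4608, -0.0435, 0.1611]
eef_rot: [-3.138, 0.0, 1.628]
force: [-11.0, -3.9, 6.6]
grip_width: 0.024
[-64.8856 -75.9099] [ 0.4608 -0.0435  0.1611] 11.09348487593193 [-0.7441  2.2738  0.0276]
```

View pics/w8.png

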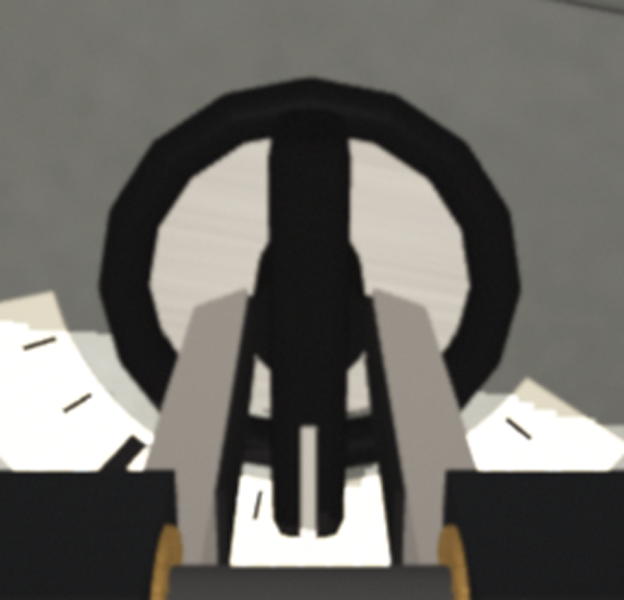

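```bash
python3 -m creep '{"xyz": [[0,0,0],[0,0,0],[0,0,0],[0,0,0],[0,0,0]], "spin": [0.15,0.15,0.15,0.15,0.1]}'; python3 -m creep '{"xyz": [[0,0,0],[0,0,0]], "spin": [0.017,0]}'; python3 - <<'E'
from h import *
o=ctrl.get_obs(); print(w2c(o['ee_pos']),o['ee_pos'],np.degrees(o['eef_rot'][2]-np.pi-th),o['moment'])
cv2.imwrite('pics/w9.png',ctrl.camera('wrist')[:,:,::-1])
cv2.imwrite('pics/s9.png',cv2.resize(ctrl.camera('side')[:,:,::-1][160:280,180:280],None,fx=5,fy=5,interpolation=cv2.INTER_CUBIC))
E
```

```text
time_s: 9.7
ee_pos: [0.4595, -0.0431, 0.161]
eef_rot: [-3.136, 0.004, 0.926]
force: [-24.2, 1.6, 15.5]
grip_width: 0.0242
time_s: 9.95
ee_pos: [0.4595, -0.043, 0.161]
eef_rot: [-3.135, 0.004, 0.913]
force: [-24.6, 0.6, 15.7]
grip_width: 0.0244
[-65.1552 -77.3188] [ 0.4595 -0.043   0.161 ] -29.889343627920073 [0.0172 4.689  0.0841]
```

View pics/w9.png

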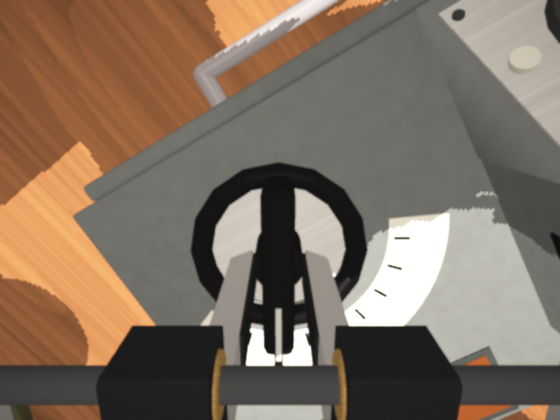

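View pics/s9.png

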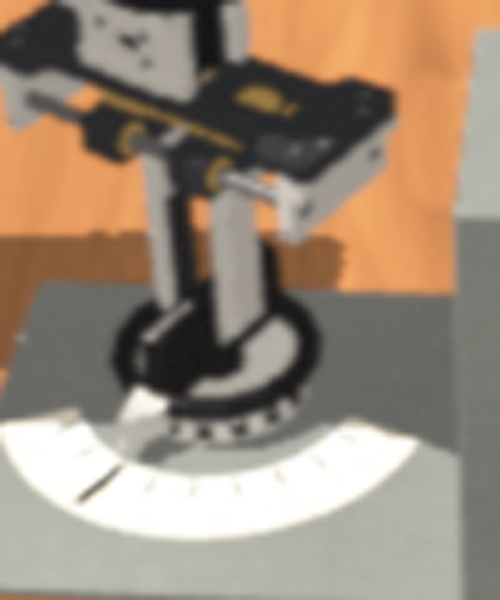

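```bash
python3 -m creep '{"xyz": [[0,0,0],[0,0,0],[0,0,0],[0,0,-40],[0,0,-50]], "spin": [0,0,0,0,0]}' 44; python3 -m creep '{"xyz": [[50,0,-20],[0,0,0],[0,0,0]], "spin": [0,0,0]}' 94;python3 - <<'E'
from h import *
o=ctrl.get_obs(); print(w2c(o['ee_pos']),o['ee_pos'],np.degrees(o['eef_rot'][2]-np.pi-th),o['joint_vel'][:2])
im=ctrl.camera('wrist')[:,:,::-1]
cv2.imwrite('pics/w10.png',im)
cv2.imwrite('pics/w10z.png',cv2.resize(im[150:330,200:400],None,fx=3.2,fy=3.2,interpolation=cv2.INTER_CUBIC))
cv2.imwrite('pics/s10.png',cv2.resize(ctrl.camera('side')[:,:,::-1][190:280,170:280],None,fx=6,fy=6,interpolation=cv2.INTER_CUBIC))
E
```

```text
time_s: 10.68
ee_pos: [0.4617, -0.0431, 0.2518]
eef_rot: [-3.14, 0.001, 0.913]
force: [0.8, 0.0, 0.3]
grip_width: 0.0439
time_s: 11.05
ee_pos: [0.4923, -0.0038, 0.2706]
eef_rot: [-3.141, 0.001, 0.913]
force: [0.6, 0.0, -0.1]
grip_width: 0.0705
[-108.4953  -50.1507] [ 0.4923 -0.0038  0.2706] -29.8658991643484 [-0.0153 -0.0041]
```

View pics/w10.png

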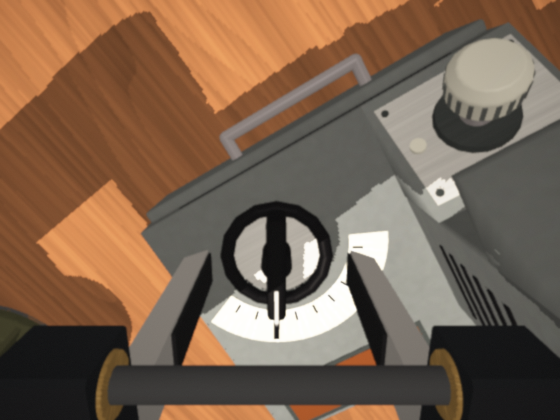

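View pics/s10.png

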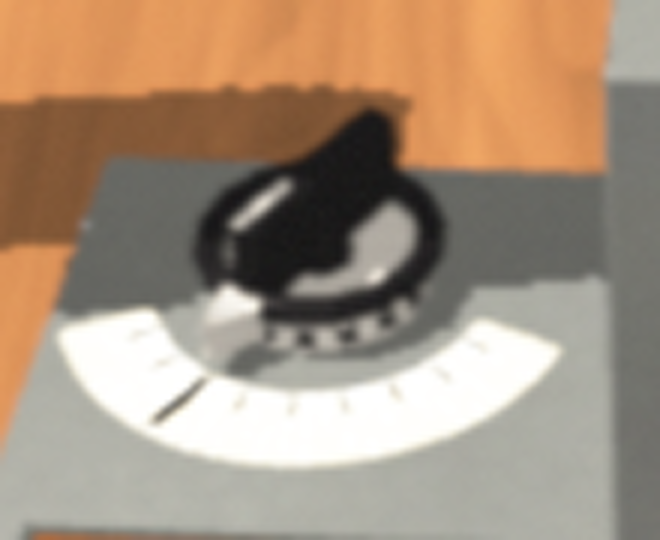

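```bash
python3 - <<'E'
import cv2;a=cv2.imread('pics/w10.png');cv2.imwrite('pics/w10y.png',cv2.resize(a[195:345,205:355],None,fx=4,fy=4,interpolation=cv2.INTER_CUBIC))
E
```

```text
(no output)
```

View pics/w10y.png

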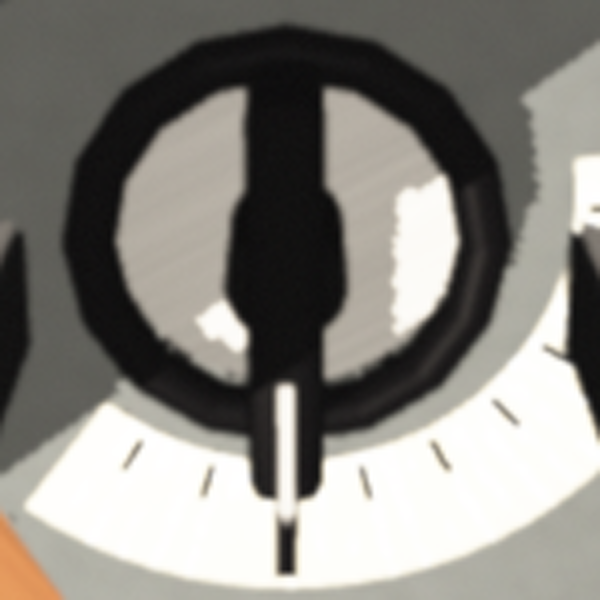

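The wheel pointer lies in line with the long mark: zoomed columns 286 and 287, with the neighbouring marks symmetric at 208 and 367.

Next is the knob. The moves offer no tilt, so I'll have to grip it with the tool vertical. First I need the hood's front profile, to see how far the gripper body may come in.

```bash
python3 - <<'E'
from h import *
im=ctrl.camera('scene')[:,:,::-1]
cv2.imwrite('pics/sc3.png',cv2.resize(im[110:260,170:320],None,fx=4,fy=4,interpolation=cv2.INTER_CUBIC))
for n,p in [("hoodlow",(-105,50,.243)),("hoodlow",(-105,180,.243)),("top -50",(-50,50,.31)),("top -50",(-50,180,.31)),("top -80",(-80,50,.31)),("top -80",(-80,180,.31)),("top 80",(80,180,.31)),("knob",(-123.3,115,.171)),("plateT",(-152,172,.086)),("plateT",(-152,-172,.086)),("bezel",(-95,115,.1375))]:
    q=proj('scene',np.r_[c2w(*p[:2]),p[2]]); print(n,p,q,(q-[170,110])*4)
E
```

```text
hoodlow (-105, 50, 0.243) [264.5709 168.3444] [378.2836 233.3777]
hoodlow (-105, 180, 0.243) [222.5159 183.58  ] [210.0634 294.32  ]
top -50 (-50, 50, 0.31) [252.438  138.3223] [329.752  113.2891]
top -50 (-50, 180, 0.31) [209.5657 151.8293] [158.2629 167.3173]
top -80 (-80, 50, 0.31) [258.7052 142.4029] [354.8207 129.6118]
top -80 (-80, 180, 0.31) [215.388  156.4132] [181.5522 185.6526]
top 80 (80, 180, 0.31) [186.6726 133.8059] [66.6905 95.2235]
knob (-123.3, 115, 0.171) [249.0534 201.6042] [316.2136 366.4169]
plateT (-152, 172, 0.086) [238.3524 239.5502] [273.4094 518.2008]
plateT (-152, -172, 0.086) [333.2345 197.2954] [652.9379 349.1816]
bezel (-95, 115, 0.1375) [243.9786 206.8482] [295.9145 387.393 ]
```

View pics/sc3.png

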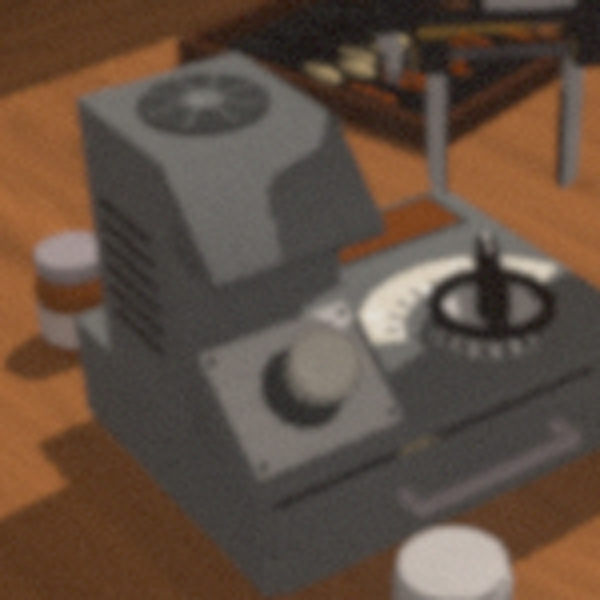

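The hood front slopes back from (-105, 243) to (-50, 310); the picture's corners at (215,287) and (160,165) fit this. A vertical tool at cabinet x ≈ -132 with the grasp at z ≈ 188 mm therefore clears the hood and still grips the head. I'll swing round and look.

```bash
python3 -m creep '{"xyz": [[0,0,0],[0,0,0],[0,0,0],[52,0,0],[0,55,0]], "spin": [-0.174,-0.174,-0.174,0,0]}' 94; python3 -m creep '{"xyz": [[0,55,0],[0,55,0],[0,0,0],[0,0,0]], "spin": [0,0,0,0]}' 94;python3 - <<'E'
from h import *
o=ctrl.get_obs(); print(w2c(o['ee_pos']),o['ee_pos'],np.degrees(o['eef_rot'][2]-np.pi-th),o['joint_vel'][:2])
im=ctrl.camera('wrist')[:,:,::-1]
cv2.imwrite('pics/w11.png',im)
E
```

```text
time_s: 11.82
ee_pos: [0.5537, 0.0427, 0.2722]
eef_rot: [3.141, -0.001, 1.438]
force: [1.2, -0.3, 1.8]
grip_width: 0.094
time_s: 12.32
ee_pos: [0.6626, 0.0251, 0.2708]
eef_rot: [-3.141, 0.0, 1.434]
force: [-0.7, 0.0, 0.5]
grip_width: 0.0943
[-160.2934  114.698 ] [0.6626 0.0251 0.2708] -0.015012565094527381 [ 0.0077 -0.0412]
```

View pics/w11.png

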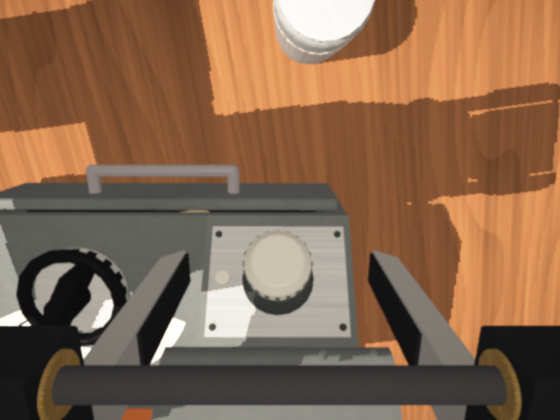

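```bash
python3 - <<'E'
from h import *
print(w2c(ray('wrist',(277.5,260),.1835)))
for r,z in [(184,.086),(196,.086),(209,.086),(213,.1),(171,.064)]: print(r,w2c(ray('wrist',(150,r),z)))
im=cv2.imread('pics/w11.png'); cv2.imwrite('pics/w11z.png',cv2.resize(im[150:330,150:370],None,fx=3.4,fy=3.4,interpolation=cv2.INTER_CUBIC))
m=ctrl.camera_model('wrist')
print([proj('wrist',np.r_[c2w(x,0),z]) for x,z in [(-152,.086),(-140,.086),(-140,.1),(-174,.066)]])
E
```

```text
[-133.3697  114.6527]
184 [-167.0417   -5.1478]
196 [-155.4176   -6.3139]
209 [-142.5703   -7.6028]
213 [-142.8801   -2.9745]
171 [-175.2198  -11.5514]
[array([157.0087, 199.479 ]), array([158.1959, 211.5614]), array([153.5347, 215.977 ]), array([161.197 , 172.5966])]
```

View pics/w11z.png

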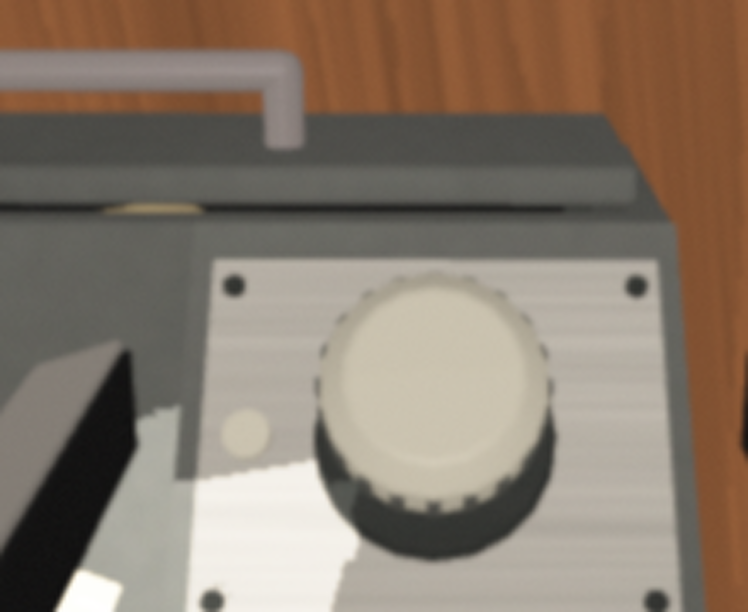

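```bash
python3 - <<'E'
from h import *
Z=lambda x,y:(150+x/3.4,150+y/3.4)
for n,p,z in [("plate front top",Z(100,165),.086),("plate back top",Z(100,203),.086),("deck edge",Z(100,213),.1),("deck edge R",Z(600,218),.1),("plate bottom front",Z(100,113),.014),("bar front",Z(100,50),.063),("float",Z(155,208),.045),("float",Z(155,208),.05),("panel plate top-left bolt",Z(233,286),.125)]:
    print(n,p,w2c(ray('wrist',p,z)))
# initial frame
m=dict(fx=373.848,fy=373.848,cx=278.769,cy=210.974,R=np.array([[1,-.0005,0],[-.0005,-.9571,.2899],[-.0001,-.2899,-.9571]]),t=np.array([-.5507,-.0309,.3924]))
W=lambda x,y:(x*.7,y*.7)
for n,p,z in [("plate front top",W(435,122),.086),("plate back top",W(435,138),.086),("float1",W(435,180),.045),("float1 edge",W(435,168),.045),("deck edge",W(435,262),.1)]: print(n,w2c(ray('',p,z,m)))
E
```

```text
plate front top (179.41176470588235, 198.52941176470588) [-152.915    21.3508]
plate back top (179.41176470588235, 209.7058823529412) [-141.8398   20.4921]
deck edge (179.41176470588235, 212.64705882352942) [-143.1959   24.1409]
deck edge R (326.47058823529414, 214.11764705882354) [-141.6538  159.6782]
plate bottom front (179.41176470588235, 183.23529411764707) [-151.6721    3.0301]
bar front (179.41176470588235, 164.7058823529412) [-181.2908   17.7293]
float (195.58823529411765, 211.1764705882353) [-127.924    26.4013]
float (195.58823529411765, 211.1764705882353) [-129.4398   27.5584]
panel plate top-left bolt (218.52941176470588, 234.11764705882354) [-131.3896   63.4364]
plate front top [-214.8194   13.9473]
plate back top [-206.8053   15.2055]
float1 [-182.6213   21.7374]
float1 edge [-189.7792   20.6137]
deck edge [-142.8477   24.3124]
```

The tray is home within measurement error: the plate back and deck front edges coincide, and the slot above the plate explains the float that shows through. The knob head's top centre measures (-133.4, 114.7) mm against -133.6 nominal. Now I'll go down in front of the knob and then in.

```bash
python3 -m creep '{"xyz": [[0,0,40],[0,0,39],[0,0,0],[0,0,0]], "spin": [0,0,0,0]}' 94; python3 -m creep '{"xyz": [[-14,0,0],[-14,0,0],[0,0,0],[0,0,0]], "spin": [0,0,0,0]}';python3 - <<'E'
from h import *
o=ctrl.get_obs(); print(w2c(o['ee_pos']),o['ee_pos'],np.degrees(o['eef_rot'][2]-np.pi-th),o['force'])
im=ctrl.camera('wrist')[:,:,::-1]
cv2.imwrite('pics/w12.png',im)
im=ctrl.camera('scene')[:,:,::-1]
cv2.imwrite('pics/sc12.png',cv2.resize(im[90:260,170:320],None,fx=3.5,fy=3.5,interpolation=cv2.INTER_CUBIC))
E
```

```text
time_s: 12.88
ee_pos: [0.6634, 0.0256, 0.1951]
eef_rot: [3.138, -0.0, 1.435]
force: [-0.5, 0.3, 0.9]
grip_width: 0.0944
time_s: 13.38
ee_pos: [0.6594, -0.0023, 0.1925]
eef_rot: [3.141, -0.0, 1.434]
force: [-0.9, 0.3, -0.1]
grip_width: 0.094
[-132.6286  115.2167] [ 0.6594 -0.0023  0.1925] -0.00534473010860266 [-0.8947  0.2801 -0.077 ]
```

View pics/w12.png

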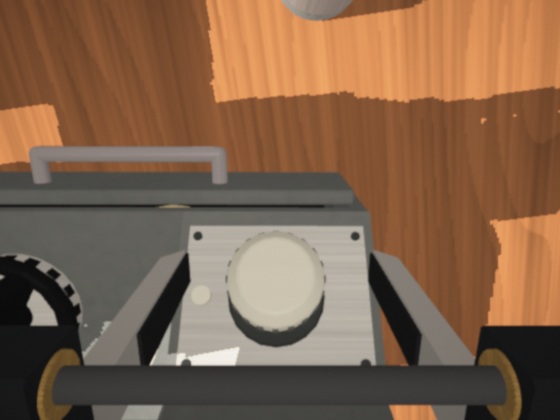

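View pics/sc12.png

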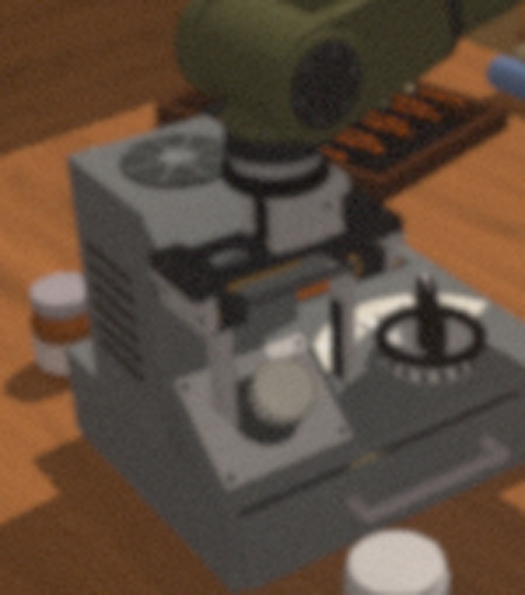

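```bash
python3 -m creep '{"xyz": [[0,0,0],[0,0,0],[0,0,0],[0,0,0],[0,0,0]], "spin": [0,0,0,0,0]}' 44 40; python3 -m creep '{"xyz": [[0,0,0],[0,0,0],[0,0,0]], "spin": [0,0,0]}';python3 - <<'E'
from h import *
o=ctrl.get_obs(); print(w2c(o['ee_pos']),o['ee_pos'],o['force'])
cv2.imwrite('pics/w13.png',ctrl.camera('wrist')[:,:,::-1])
E
```

```text
time_s: 14.1
ee_pos: [0.658, -0.0019, 0.1921]
eef_rot: [-3.137, 0.0, 1.435]
force: [-10.1, 0.5, 8.9]
grip_width: 0.0487
time_s: 14.48
ee_pos: [0.658, -0.0019, 0.1922]
eef_rot: [-3.137, 0.0, 1.435]
force: [-12.9, 1.2, 4.4]
grip_width: 0.0483
[-132.8848  113.8147] [ 0.658  -0.0019  0.1922] [-12.8896   1.1696   4.3826]
```

View pics/w13.png

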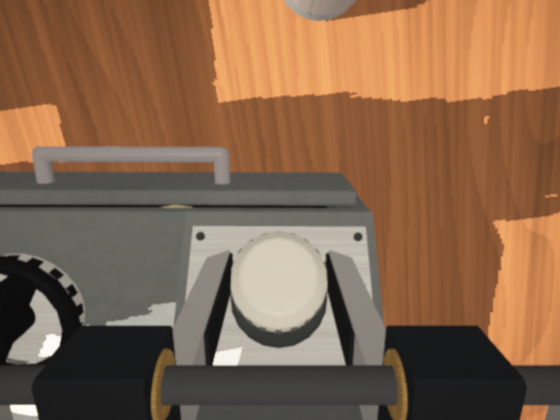

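```bash
python3 -m creep '{"xyz": [[2.6,0,-3.1],[2.6,0,-3.1],[2.6,0,-3.1],[1.2,0,-1.4],[0,0,0]], "spin": [0,0,0,0,0]}' - 50;python3 - <<'E'
from h import *
o=ctrl.get_obs(); print(w2c(o['ee_pos']),o['ee_pos'],o['force'],Rc.T@o['force'][:2])
cv2.imwrite('pics/w14.png',ctrl.camera('wrist')[:,:,::-1])
E
```

```text
time_s: 15.15
ee_pos: [0.6591, 0.0058, 0.2013]
eef_rot: [-3.136, 0.002, 1.434]
force: [-8.6, -7.4, -6.2]
grip_width: 0.0483
[-140.6702  113.795 ] [0.6591 0.0058 0.2013] [-8.5506 -7.3513 -6.2379] [ 8.4448 -7.4726]
```

View pics/w14.png

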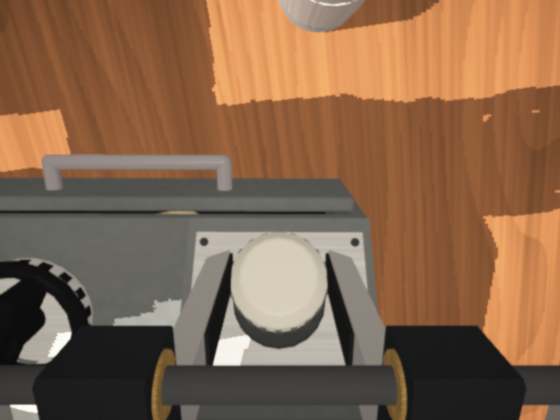

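```bash
python3 -m creep '{"xyz": [[1.3,0,-1.5],[1.3,0,-1.5],[0,0,0]], "spin": [0,0,0]}';python3 - <<'E'
from h import *
o=ctrl.get_obs(); print(w2c(o['ee_pos']),o['ee_pos'],o['force'],Rc.T@o['force'][:2])
E
python3 -m creep '{"xyz": [[0.8,0,-1],[0.5,0,-0.6],[0,0,0]], "spin": [0,0,0]}';python3 - <<'E'
from h import *
o=ctrl.get_obs(); print(w2c(o['ee_pos']),o['ee_pos'],o['force'],Rc.T@o['force'][:2])
cv2.imwrite('pics/w15.png',ctrl.camera('wrist')[:,:,::-1])
E
```

```text
time_s: 15.58
ee_pos: [0.6593, 0.0073, 0.2031]
eef_rot: [-3.135, 0.004, 1.434]
force: [-7.7, -11.9, -13.0]
grip_width: 0.0478
[-142.1926  113.7761] [0.6593 0.0073 0.2031] [ -7.6973 -11.9143 -12.9672] [12.8496 -6.0073]
time_s: 15.95
ee_pos: [0.6593, 0.0075, 0.2032]
eef_rot: [-3.133, 0.006, 1.433]
force: [-4.9, -18.7, -21.8]
grip_width: 0.048
[-142.3229  113.7454] [0.6593 0.0075 0.2032] [ -4.9104 -18.7422 -21.7705] [19.2355 -2.3186]
```

View pics/w15.png

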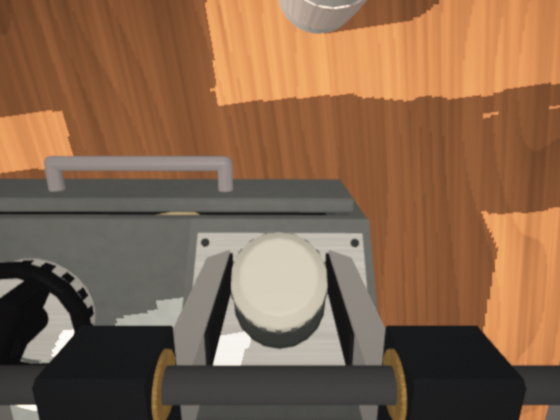

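The travel is about 14.5 mm and the axial force has risen to 29 N with no further motion, so the knob is at its stop. I'll let it back along the axis and then open.

```bash
python3 -m creep '{"xyz": [[0,0,0],[-4.3,0,5.1],[-4.3,0,5.1],[-4.3,0,5.1],[0,0,0]], "spin": [0,0,0,0,0]}'; python3 -m creep '{"xyz": [[0,0,0],[0,0,0],[0,0,0],[0,0,0]], "spin": [0,0,0,0]}' 94; python3 -m creep '{"xyz": [[14,0,0],[16,0,0],[0,0,-40],[0,0,-45],[0,0,0]], "spin": [0,0,0,0,0]}';python3 -m creep '{"xyz": [[0,0,0],[0,0,0]], "spin": [0,0]}';python3 - <<'E'
from h import *
o=ctrl.get_obs(); print(w2c(o['ee_pos']),o['ee_pos'],o['force'],Rc.T@o['force'][:2])
cv2.imwrite('pics/w16.png',ctrl.camera('wrist')[:,:,::-1])
cv2.imwrite('pics/s16.png',cv2.resize(ctrl.camera('side')[:,:,::-1][190:280,170:280],None,fx=6,fy=6,interpolation=cv2.INTER_CUBIC))
E
```

```text
time_s: 16.62
ee_pos: [0.658, -0.0019, 0.1922]
eef_rot: [-3.137, -0.0, 1.435]
force: [-12.5, 2.0, 4.9]
grip_width: 0.0482
time_s: 17.12
ee_pos: [0.6594, -0.0022, 0.1923]
eef_rot: [3.142, 0.0, 1.435]
force: [-0.1, 0.8, -0.4]
grip_width: 0.0847
time_s: 17.75
ee_pos: [0.6644, 0.0288, 0.2813]
eef_rot: [3.135, -0.001, 1.436]
force: [-0.6, 0.1, -1.5]
grip_width: 0.0938
time_s: 18.0
ee_pos: [0.6632, 0.0279, 0.2759]
eef_rot: [-3.139, 0.0, 1.435]
force: [1.1, 0.6, -0.3]
grip_width: 0.094
[-163.1267  114.853 ] [0.6632 0.0279 0.2759] [ 1.0665  0.6434 -0.3034] [-0.7823  0.9692]
```

View pics/w16.png

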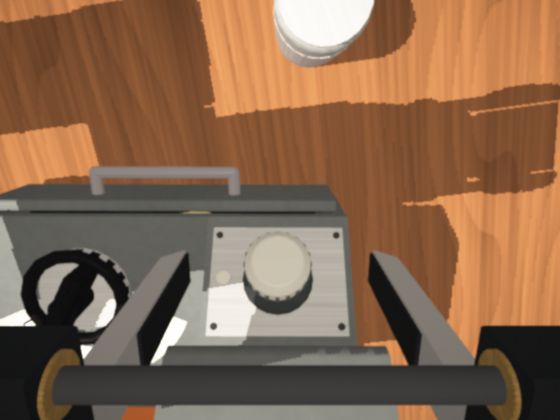

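View pics/s16.png

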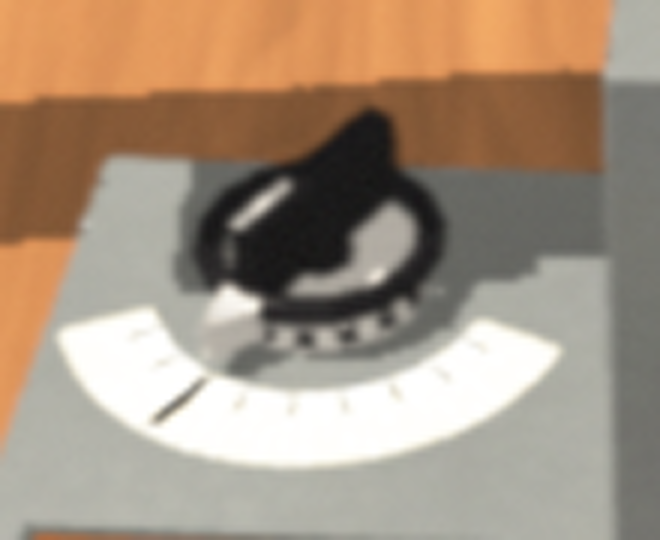

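```bash
python3 - <<'E'
from h import *
print(ctrl.hand_in(), ctrl.get_obs()['time_s'])
E
```

```text
the job is handed in; nothing more can be done
the job is handed in; nothing more can be done
```

I pushed the tray home, set the vent wheel to the long mark, then pulled the lamp knob to its stop and let it go back. The job was handed in at about 18 s; handing in gives no verdict.

- **Tray:** I pushed it by the bar handle until it stopped hard at 32 N on the fingertips. In the later pictures its plate lies against the cabinet front to within about 1–2 mm, the limit of what I could measure. A float still shows through the slot above the plate, which fits a tray that is home.
- **Vent wheel:** I turned it about 62° clockwise. Seen from above, the pointer lines up with the long mark within about half a degree, and it looked the same in the last side view. The first two grips closed on the wheel's round hub (24–25 mm) instead of the 16 mm web. I turned it by the second of these grips, and the wheel followed without slipping. The side force on the wrist reached about 25 N, plus about 15 N vertically.
- **Lamp knob:** The moves allow no tilt, so I gripped the head with the tool upright under the sloping hood. I pulled it along its axis about 14.5 mm, until it stopped at 29 N, then let it back and released it. The last wrist view shows it at rest, as before.
- **Bystanders:** At no point did the tool or my path come near the floats, can, jar or wooden box. The can looks unmoved in the wrist pictures; I did not re-measure the jar and box at the end. The gripper was open and clear of everything at hand-in.

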